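# Hold the sander's spindle with the flat spanner for a drum change

## Robot

A 6-joint arm with a two-finger parallel gripper is mounted at the origin on a cart in front of the work surface, level with it; the furniture and walls round the work are solid. World frame = base frame: x ahead of the robot, y to its left, z up, the work surface at z = 0. Lengths are in m, angles in rad, forces in N, time in s.
With the tool pointing down it reaches from about 0.375 to 0.975 m from the base axis. Payload 3.8 kg.
Tool frame: the origin (TCP) lies midway between the tips of the shut fingers; the grasp point (between the pads) lies 19 mm behind it; z points along the fingers, y is the line along which they close (so a half turn about z gives the same grasp; the last joint's range is limited). The gripper opens to 85 mm and grips with 20 to 120 N. Pads are 22 mm wide; open, the fingers measure 114 mm over their backs; the gripper's body (76 mm by 85 mm) begins 54 mm behind the grasp point. The pads swing forward as they close: fully open they stand 13 mm farther back than shut.
Start: joints at [-1.137, 0.264, 1.604, -0, 1.274, -0.037], TCP at [0.306, -0.602, 0.231] pointing down, gripper open.
Joint ranges: [-2.63, 2.63], [-0.94, 2.18], [0.31, 2.57], [-1.31, 4.45], [0, 2.66], [-2.55, 2.55]. Speed limits (rad/s): [2.57, 2.57, 3.14, 3.14, 3.14, 3.14].

## Interface

Orientations are given as a rotation vector (axis times angle).
In Python, from workcell import status, read_camera, workorder, masks_of gives the robot as it stands.
- The arm moves only by the tool drive_tool, never from a script. Its argument "rows" is a list of rows, each a list of 7 numbers: the turn, a rotation vector about the tool's x, y, z in degrees, then the shift along the tool's x, y, z in m, then the opening, from 0 (shut) to 1 (fully open). In form: [[ax, ay, az, tx, ty, tz, claw], ...]. A call has 1 to 8 rows; each row shifts and turns the commanded pose from where the row before left it, along the tool's axes as they then stand; what a row does not reach is not made up. A row lasts 1/12 s, in which the tool goes at most 41.7 mm and 7.16 degrees, less where a joint would pass 70% of its speed; a pose out of reach is approached as far as the arm can. A call is refused whole if a number of a shift passes 0.0417 or a number of a turn 7.16, either way. A call with a gripper value outside its range is refused whole. The fingers move at their own pace and stop on an object; "force" is the grip in N (left out, the last holds). Time passes only in rows, so rows that do not move let the fingers close. It gives the time, the measured TCP pose, the force, the opening and the grip force at its end, in the units of the state.
- status.read_state(): the state, without advancing time (a new reading comes with each control period).
- read_camera(name): name is "side" or "top"; returns a dict with "color" (480x640x3 uint8, red, green, blue), "intrinsics" (3x3 intrinsics, pixels), "D" ([k1, k2, p1, p2, k3] as OpenCV has them; the pictures are not rectified), "world_from_camera" (4x4, takes a point from camera to world coordinates). Camera axes: x right, y up, looking along -z (the intrinsics and any distortion apply to the point x, -y, -z); pixel columns grow to the right and rows downward; lengths in m; the calibration is good to about 2 mm. A picture is of the moment at which its call begins. There is no depth.
- workorder.finish_job(): hands the job in; it is judged then, once.
Trained networks look in a picture, given as the dict that the camera call returned (one of the last four; its "shot" number tells which), for a name from the list of things; names that differ only in an ending like _2 or _b are one class to them, and where a whole thing is asked for, a point or a joint stands for the part that bears it (a point fixed in the world has none). Each returns a list of dicts, best first, with "score" (0 to 1); they miss things now and then, are a little off and sometimes report something else, mostly with a low value. They report only what shows in the picture. A call takes as long as a camera call.
- masks_of(picture, name): "mask" (480x640 bool, what is visible of it) and "bbox" ([left, top, right, bottom] in pixels, round what is visible of it).
The state is a dict: "time": time; "q": joint angles; "joint_vel": joint speeds; "joint_torque": joint torques, N m; "tool_pos": TCP position; "tcp_rot": TCP orientation; "wrist_force": force on the tool from outside, world axes, zero at the start; "torque": the same for the moment, N m; "width": opening from 0.0 (shut) to 1.0 (fully open); "grip_force": force on a finger pad.
Only numpy, scipy, OpenCV 4.12 (cv2) and the standard library are available. Lean on these libraries where they do the work, as an engineer would, in place of code of your own. Each camera call takes 0.05 s, during which the arm holds its last target. There are 200 camera calls.

## Task

The drum of the small bench sander is due for a change, and I need its spindle kept from turning while I undo the nut on top. Slide the dust shutter on the sander's front fully open, then pass the jaws of the flat spindle spanner straight through the slot behind it until they are fully home on the spindle's flats. Finish while still gripping the spanner there, level and steady, without letting go; leave the other things on the bench where they are.

Things in the scene. Friction and masses are not known exactly. Their poses are not given: they have to be found in the camera images.
- sander: Grey bench-top spindle sander, fixed, 110 deep (x), y from -62 to 100; table top at z = 139, brown drum of 49 diameter and nut up to z = 219. Origin at bench level, 75 behind the face of its front wall. x points into the machine, away from its front, y to the left as one faces the front. Front wall 8 thick, with one level slot. Rails and switch stand up to 8 off the wall, the shutter's tab 49.
- shutter (a joint): Travel of the dust shutter, a 62 x 38 x 3 steel plate in rails on the sander's front wall, covering the slot. 0 = shut, 0.062 m = fully open at its end stop; opens along the sander's +y (left as one faces the front). Slides with about 2 N and stays where left; may start up to 10 mm ajar, which still blocks the slot.
- shutter_tab (a point): Middle of the shutter's tab, moving with it: an upright dark steel blade, 10 thick (along the sander's y), 36 along x, 46 high. The point lies 31 in front of the front wall's face and 107 above the bench; the blade's top is 23 higher. Can be pinched from above across its 10 mm.
- slot_mouth (a point): Centre of the slot, in the plane of the front wall's outer face, 95 above the bench; axes as the sander's. The slot is 46 wide (y) x 10 high (z), its outer 4 mm bevelled at 45 degrees out to 54 x 18 at the face. Furniture near: drawers 150 high between slot and robot, a vice 72 high to the right, a saw 480 high by the start pose (rise to 400 before crossing left).
- spindle_flats (a point): Point on the upright spindle's axis inside the housing, 42 straight behind slot_mouth along the sander's x, same height and axes. Here the 20 mm spindle has two flats, 15 apart, facing the sander's +y and -y and 28 high. It turns with slight friction; its flats start up to 4 degrees off and line up as the jaws slide on.
- spanner: Flat one-ended spanner, 160 long, 0.11 to 0.22 kg, lying flat. Origin on its flat underside; x along it towards the jaws. Black moulded handle, 26 wide x 18 high, x = -61 to 7; steel blade 8 thick: neck 24 wide, head 44 wide from x = 28 to the jaw tips at x = 99, jaw 17 wide between rounded prongs, throat at 72. Gripped at x = -15, the fingers are 55 in front of the wall at the end.
- jaw (a point): Point on the spanner's centre line between its prongs, 10 in front of the throat, where the spindle's axis lies when the jaws are home: 82 along +x from the spanner's origin, 4 above its underside; axes as the spanner's. Home means that this point is at spindle_flats.
- screw_tin: Bystander: round open steel tin with screws, 69 diameter, 38 high, loose; origin at the centre of its underside.
- wrench: Bystander, not the spanner of this job: combination wrench with a ring end and an open end, 36 x 166 x 9, slim 12 mm shank, loose, lying flat; origin at the centre of its underside.
- spare_sleeve: Bystander: spare brown abrasive sleeve, an upright tube of 49 diameter, 56 high, loose; origin at the centre of its underside.

How it is judged:
On the way:
1. the shutter is slid fully open (value of joint shutter above 0.056 m), for 0.2 s.
At the end, for the whole second after the job is handed in: The shutter is within 6 mm of its open end; the spanner's jaw point is within 4 mm of the spindle's flats lengthways and in height and 3 mm sideways, its length within 0.1 rad of the slot's direction and level within 0.09 rad; the fingers still grip it with over 3 N and it is still (value of joint shutter above 0.056 m and x of jaw in the frame of spindle_flats between -0.004 and 0.003 m and y of jaw in the frame of spindle_flats between -0.003 and 0.003 m and z of jaw in the frame of spindle_flats between -0.004 and 0.004 m and angle between the x axis of spanner and the x axis of sander, either way round below 0.1 rad and angle between spanner's own z axis and vertical below 0.09 rad and contact force between the fingers and spanner above 3 N and linear speed of spanner below 0.01 m/s); the arm keeps its last pose, push and grip.
It fails at once if a bystander (tin, wrench, spare sleeve) is shifted by more than 30 mm (distance of any of screw_tin, wrench, spare_sleeve from where it was at the start of the episode above 0.03 m).
It also fails if it takes over 64 s, if anything falls off the work surface, if the arm or the gripper's body presses on something with over 40 N, if the wrist force passes 120 N, or if a joint passes its speed limit or range.

## Working session

There is one attempt and no reset: what is moved stays moved. The work goes in short steps, Python scripts to look and compute and a tool call to move; the robot and the scene stay as the last step left them, time stands still between calls to the robot, and variables do not carry over. Pictures are saved under pics/ and viewed, at most 10 in all, crops included, and the job is handed in when it is done.

Besides the shell and the picture viewer there is one more tool, called after ">>>" by a JSON object that holds its "op" and its "data", one argument or row to a line. drive_tool: Moves the arm, as the interface text tells. Its arguments: {"type":"object","properties":{"rows":{"type":"array"},"force":{"type":"number"}},"required":["rows"]}

```bash
mkdir -p pics; ls; python3 - <<'E'
from workcell import status, read_camera, masks_of
import cv2,numpy as np
print(status.read_state())
for c in ("side","top"):
    p=read_camera(c); cv2.imwrite(f"pics/{c}0.png",p["color"][...,::-1])
    print(c,p["intrinsics"].tolist(),p["D"],np.round(p["world_from_camera"],4).tolist())
    for n in ("sander","shutter","spanner","screw_tin","wrench","spare_sleeve"):
        for m in masks_of(p,n)[:2]:
            ys,xs=np.nonzero(m["mask"]); print(n,round(m["score"],2),m["bbox"],xs.mean().round(1),ys.mean().round(1),len(xs))
E
```

```text
pics
{'time': 0.0, 'q': array([-1.13687093e+00,  2.64784245e-01,  1.60537184e+00, -6.44324560e-06,
        1.27363944e+00, -3.69178536e-02]), 'joint_vel': array([ 0.00071416,  0.00145993, -0.0009621 , -0.00081393,  0.00078863,
       -0.0008229 ]), 'joint_torque': array([-2.16964036e-03, -5.15121174e+01, -3.67316508e+01,  6.50673269e-05,
        1.29159409e-02,  2.27024697e-05]), 'tool_pos': array([ 0.3058928 , -0.60091368,  0.22994219]), 'tcp_rot': array([-3.05283559e+00, -7.32285335e-01,  6.91382512e-04]), 'wrist_force': array([-0.50512286, -0.61710108,  0.07215171]), 'torque': array([-0.05797601,  0.04000251, -0.04222468]), 'grip_force': 0.0, 'width': 0.9985164601673961}
side [[504.5898314660627, 0.0, 328.65561282084474], [0.0, 504.5898314660627, 244.18048626089936], [0.0, 0.0, 1.0]] [0.04220604 0.         0.         0.         0.        ] [[0.3162, -0.6647, 0.6768, 1.0922], [0.9486, 0.2121, -0.2349, -0.1006], [0.0126, 0.7164, 0.6976, 0.7091], [0.0, 0.0, 0.0, 1.0]]
sander 0.59 [330.9, 212.7, 460.0, 341.5] 389.1 273.7 11404
shutter 0.78 [349.4, 219.3, 369.4, 239.4] 355.9 231.2 234

[... 308 characters left out ...]
4 [195.1, 295.8, 285.8, 321.2] 242.0 306.1 1595
top [[530.3025920276175, 0.0, 310.82699769526045], [0.0, 530.3025920276175, 237.16434264710082], [0.0, 0.0, 1.0]] [-0.0316817  0.         0.         0.         0.       ] [[0.0034, 0.9975, -0.0701, 0.4689], [-0.9999, 0.0043, 0.0123, 0.0991], [0.0125, 0.0701, 0.9975, 0.9488], [0.0, 0.0, 0.0, 1.0]]
sander 0.75 [191.0, 152.9, 309.0, 263.7] 249.7 204.1 8785
shutter 0.48 [263.3, 241.2, 276.0, 265.1] 268.7 250.6 215
spanner 0.95 [352.8, 226.1, 440.7, 274.9] 394.9 250.9 1419
screw_tin 0.62 [244.3, 280.9, 285.8, 321.9] 264.7 300.6 1284
wrench 0.6 [299.4, 228.7, 353.9, 312.8] 327.8 267.1 695
spare_sleeve 0.84 [191.3, 259.7, 225.5, 287.8] 204.6 274.5 383
```

View pics/top0.png

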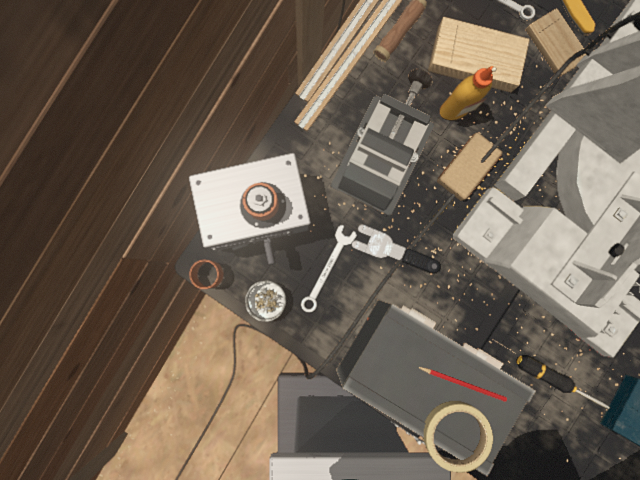

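View pics/side0.png

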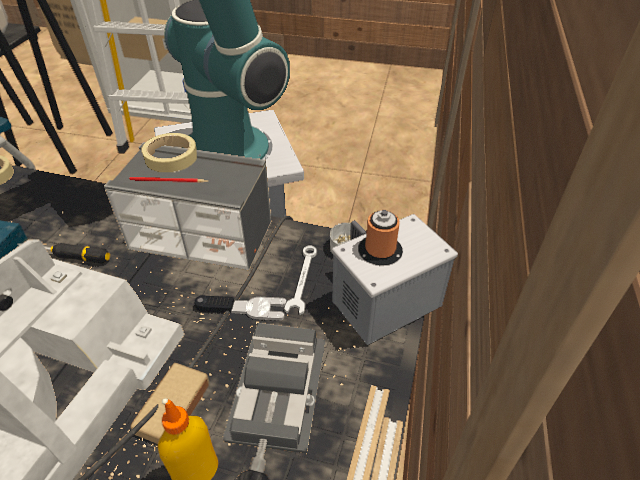

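The top view shows the sander table corners near (191,176), (296,153), (310,228) and (203,247), with the tab at about (268,250). The spanner's jaws are at (362,238), pointing left towards the wrench end at (347,235), and its handle is at (430,265). The side view agrees. I'll crop in for exact corners.

```bash
python3 - <<'E'
import cv2,numpy as np
t=cv2.imread("pics/top0.png");s=cv2.imread("pics/side0.png")
def crop(i,x,y,w,h,k):
    c=cv2.resize(i[y:y+h,x:x+w],None,fx=k,fy=k,interpolation=cv2.INTER_CUBIC)
    for a in range(-(-x//20)*20,x+w,20):
        cv2.line(c,((a-x)*k,0),((a-x)*k,6),(0,255,255),1); cv2.putText(c,str(a),((a-x)*k+2,10),0,.33,(0,255,255),1)
    for b in range(-(-y//20)*20,y+h,20):
        cv2.line(c,(0,(b-y)*k),(6,(b-y)*k),(0,255,255),1); cv2.putText(c,str(b),(2,(b-y)*k-2),0,.33,(0,255,255),1)
    return c
a=crop(t,184,145,133,125,6); cv2.imwrite("pics/a.png",a[:600,:800])
b=crop(s,326,200,140,100,4); c=crop(t,340,215,110,70,4)
d=np.zeros((300*2,800,3),np.uint8); e=crop(s,326,200,133,100,6); cv2.imwrite("pics/b.png",e[:600,:800])
E
```

```text
(no output)
```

View pics/a.png

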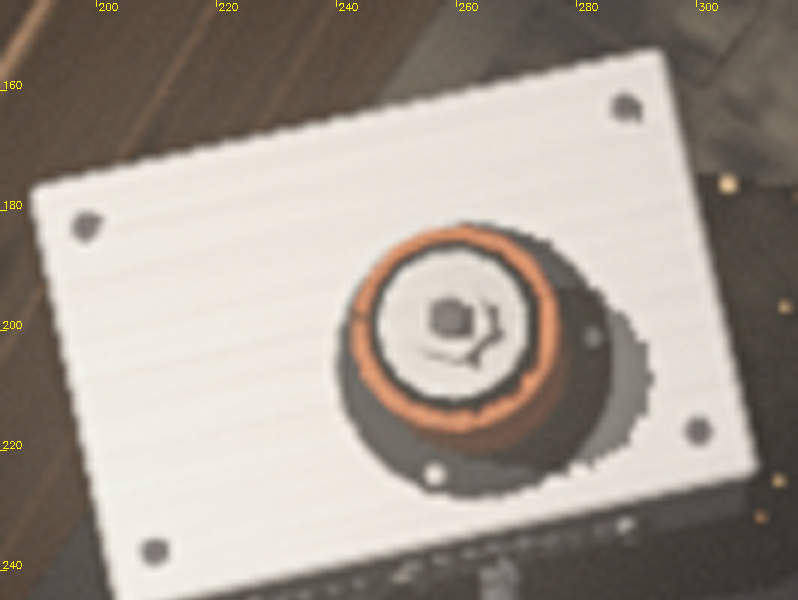

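View pics/b.png

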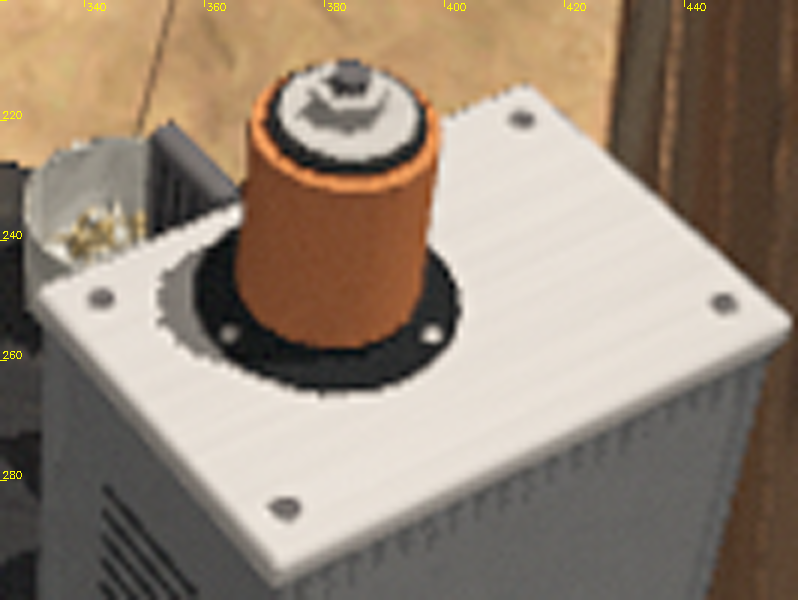

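The sander's table corners are clear in both crops: top view (189,176), (294,153), (310,222) and (203,245), side view (332,248), (373,295), (457,253) and (414,214). The tab shows at side (354,220) and just below the front edge near top (266,243). Next I'll fit the poses.

```bash
cat > h.py <<'E'
import cv2,numpy as np
from scipy.optimize import least_squares,minimize
from workcell import status, read_camera, masks_of, workorder
F=np.diag([1.,-1,-1])
def proj(p,P):
    T=p["world_from_camera"];R=T[:3,:3];q=(np.atleast_2d(P)-T[:3,3])@R@F
    return cv2.projectPoints(q,np.zeros(3),np.zeros(3),p["intrinsics"],np.array(p["D"]))[0][:,0]
def ray(p,uv,z):
    n=cv2.undistortPoints(np.array([[uv]],float),p["intrinsics"],np.array(p["D"]))[0,0]
    T=p["world_from_camera"];d=T[:3,:3]@F@np.array([n[0],n[1],1]);o=T[:3,3]
    return o+d*(z-o[2])/d[2]
def tf(x,y,a,P):
    P=np.atleast_2d(P).astype(float);c,s=np.cos(a),np.sin(a)
    return np.c_[x+c*P[:,0]-s*P[:,1],y+s*P[:,0]+c*P[:,1],P[:,2]]
E
python3 - <<'E'
from h import *
t=read_camera("top");s=read_camera("side")
C=np.array([[35,100,139],[35,-62,139],[-75,-62,139],[-75,100,139]])/1000
ut=np.array([[189.1,175.75],[293.9,152.75],[309.75,222.4],[203.1,244.9]])
us=np.array([[457.25,253.25],[372.7,295],[331.6,248.25],[414.4,213.75]])
def res(v,cam):
    P=tf(v[0],v[1],v[2],C);r=[]
    if cam!='s': r.append(proj(t,P)-ut)
    if cam!='t': r.append(proj(s,P)-us)
    return np.vstack(r).ravel()
for cam in 'tsb':
    r=least_squares(res,[.5,.2,.18],args=(cam,));print(cam,r.x.round(4),r.fun.round(1))
v=r.x
print("top view world of corners",[ray(t,u,.139).round(4).tolist() for u in ut]); print("side",[ray(s,u,.139).round(4).tolist() for u in us])
print("flats",tf(*v,[-.033,0,.095]),"mouth",tf(*v,[-.075,0,.095]))
# nut top
for y in (-.0,): print("drum top proj",proj(t,tf(*v,[-.033,y,.219])),proj(s,tf(*v,[-.033,y,.219])))
# tab range candidates
m=masks_of(t,"shutter_tab")
for k in m[:2]: print("tab",k["score"],k["bbox"])
def tabfit(d):
    y0=d[0]; return proj(t,tf(*v,[[-.106-.018,y0,.130],[-.106+.018,y0,.130]])),proj(s,tf(*v,[[-.106-.018,y0,.130],[-.106+.018,y0,.130]]))
for y0 in (0,.01,.02): print(y0,[a.round(1).tolist() for a in tabfit([y0])])
# spanner
def strip(x0,x1,h,z0,z1): return np.array([[x,y,z] for x in(x0,x1) for y in(-h,h) for z in (z0,z1)])
parts=[strip(-.061,.007,.013,0,.018),strip(.007,.03,.012,0,.008)]
def sil(p,w):
    im=np.zeros((480*4,640*4),np.uint8)
    def fill(P,val=1): 
        u=proj(p,tf(*w,P))*4+1.5
        cv2.fillConvexPoly(im,cv2.convexHull(u.astype(np.float32)).astype(np.int32),val)
    for q in parts: fill(q)
    fill(np.vstack([strip(.028,.099,.016,0,.008),strip(.036,.090,.022,0,.008)]))
    fill(np.array([[.074,-.0085,.008],[.074,.0085,.008],[.1,.0085,.008],[.1,-.0085,.008]]),0)
    return im
M={}
for n,p in(("t",t),("s",s)):
    m=masks_of(p,"spanner"); m=m[0]; print(n,m["score"],m["bbox"]); M[n]=(p,cv2.resize(m["mask"].astype(np.uint8),None,fx=4,fy=4,interpolation=cv2.INTER_NEAREST))
def cost(w,keys):
    c=0
    for k in keys:
        a=sil(M[k][0],(w[0],w[1],w[2]));b=M[k][1];c+=1-(a&b).sum()/(a|b).sum()
    return c
a=ray(t,(430,265),.015);b=ray(t,(362,238),.008);yaw=np.arctan2(*(b-a)[1::-1]);o=b-.085*np.array([np.cos(yaw),np.sin(yaw),0])
for keys in("t","s","ts"):
    x0=np.array([o[0],o[1],yaw])
    r=minimize(cost,x0,args=(keys,),method="Nelder-Mead",options=dict(initial_simplex=x0+np.array([[0,0,0],[.006,0,0],[0,.006,0],[0,0,.06]]),xatol=1e-4,fatol=1e-4));print(keys,r.x.round(4),r.fun)
w=r.x
for c,p in(("t",t),("s",s)):
    im=cv2.resize(p["color"][...,::-1],None,fx=4,fy=4,interpolation=cv2.INTER_CUBIC)
    cs,_=cv2.findContours(sil(p,w),0,1);cv2.drawContours(im,cs,-1,(0,0,255),1)
    u=proj(p,tf(*w,[[0,0,.01],[-.015,0,.018],[.082,0,.008]]))*4+1.5
    for q in u: cv2.circle(im,tuple(int(z) for z in q),3,(0,255,0),1)
    M[c]=im
tt=M["t"][215*4:290*4,250*4:450*4];ss=M["s"][280*4:330*4+96,180*4:380*4]
cv2.imwrite("pics/c.png",np.vstack([tt,ss])[:600])
E
```

```text
t [0.6083 0.1702 0.2197] [ 1.2 -0.4 -1.   0.5 -1.6 -0.1  1.4 -0. ]
s [0.61   0.1728 0.225 ] [-0.9  0.7  0.  -1.2  1.8  0.2 -1.1  1.1]
b [0.6091 0.1715 0.2222] [ 0.3 -0.8 -1.9 -0.1 -2.4 -0.7  0.8 -0.4 -1.8  0.6 -1.1 -1.5  1.  -0.1
 -1.8  1. ]
top view world of corners [[0.62, 0.2772, 0.139], [0.6568, 0.1158, 0.139], [0.5485, 0.0908, 0.139], [0.5133, 0.2536, 0.139]]
side [[0.6209, 0.28, 0.139], [0.6602, 0.1192, 0.139], [0.5493, 0.0929, 0.139], [0.5125, 0.2566, 0.139]]
flats [[0.5769312  0.16418836 0.095     ]] mouth [[0.53596356 0.1549335  0.095     ]]
drum top proj [[257.52019763 196.12274494]] [[383.69513713 212.29721294]]
tab 0.61 [260.8, 236.0, 274.3, 262.1]
0 [[[275.0, 261.8], [270.0, 239.0]], [[348.3, 221.8], [359.9, 234.1]]]
0.01 [[[268.6, 263.2], [263.7, 240.4]], [[353.1, 219.9], [364.8, 232.1]]]
0.02 [[[262.3, 264.6], [257.4, 241.8]], [[358.0, 218.0], [369.7, 230.1]]]
t 0.61 [350.8, 226.5, 440.6, 274.5]
s 0.47 [330.5, 211.9, 457.7, 342.8]
t [ 0.5029 -0.0817  1.1944] 0.11195598181192923
s [ 0.5024 -0.0826  1.1904] 1.0
ts [ 0.5029 -0.0817  1.1944] 1.1119559818119291
```

View pics/c.png

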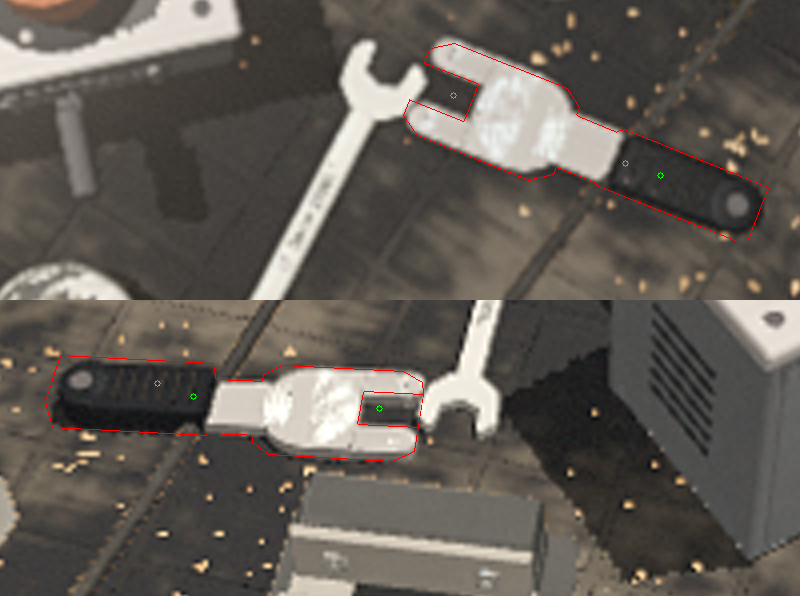

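The spanner model outline matches the picture in both views, and the tab lies at about y=+7 mm in the sander's frame. Next I'll rise and compute the crossing.

>>> {"op": "drive_tool", "data": {
  "rows": [
    [0, 0, 0, 0, 0, -0.035, 0.6],
    [0, 0, 0, 0, 0, -0.035, 0.6],
    [0, 0, 0, 0, 0, -0.035, 0.6],
    [0, 0, 0, 0, 0, -0.035, 0.6],
    [0, 0, 0, 0, 0, -0.035, 0.6],
    [0, 0, 7.1, 0, 0, 0, 0.6],
    [0, 0, 7.1, 0, 0, 0, 0.6],
    [0, 0, 0, 0, 0, 0, 0.6]
  ],
  "force": 40
}}

```text
time: 1.62
tool_pos: [0.3063, -0.6019, 0.4078]
tcp_rot: [3.12, 0.344, 0.001]
wrist_force: [-0.1, -0.3, -1.4]
width: 0.601
grip_force: 0.0
```

```bash
cat >> h.py <<'E'
from scipy.spatial.transform import Rotation as Rn
V=(.6091,.1715,.2222); W=(.5029,-.0817,1.1944)
def go(pos,yaw):
    """tool-frame shift, turn (deg) from measured pose to TCP pos with tool x heading yaw, pointing down"""
    s=status.read_state();R=Rn.from_rotvec(s["tcp_rot"])
    D=Rn.from_euler("z",yaw)*Rn.from_euler("x",np.pi)
    print("t",round(s["time"],2),"pos",s["tool_pos"].round(4),"shift now",R.inv().apply(np.array(pos)-s["tool_pos"]).round(4),"turn",np.degrees((R.inv()*D).as_rotvec()).round(2),"in target frame",D.inv().apply(np.array(pos)-s["tool_pos"]).round(4),"F",s["wrist_force"].round(1),"w",round(s["width"],3),"g",round(s["grip_force"],1),"q",s["q"].round(2))
E
python3 -c "
from h import *
p=tf(*V,[-.109,.007,.112])[0];print(p);go(p,V[2])"
```

```text
[0.50123713 0.15430691 0.112     ]
t 1.62 pos [ 0.3063 -0.6019  0.4078] shift now [ 0.355  -0.6962  0.2943] turn [ 0.14 -0.03 -0.13] in target frame [ 0.3568 -0.6946  0.2958] F [-0.1 -0.3 -1.4] w 0.601 g 0.0 q [-1.14  0.21  1.35  0.    1.58  0.21]
```

>>> {"op": "drive_tool", "data": {
  "rows": [
    [0, 0, 0, 0.0148, -0.029, 0, 0.6],
    [0, 0, 0, 0.0148, -0.029, 0, 0.6],
    [0, 0, 0, 0.0148, -0.029, 0, 0.6],
    [0, 0, 0, 0.0148, -0.029, 0, 0.6],
    [0, 0, 0, 0.0148, -0.029, 0, 0.6],
    [0, 0, 0, 0.0148, -0.029, 0, 0.6],
    [0, 0, 0, 0.0148, -0.029, 0, 0.6],
    [0, 0, 0, 0.0148, -0.029, 0, 0.6]
  ]
}}

```text
time: 2.28
tool_pos: [0.3702, -0.3474, 0.4055]
tcp_rot: [-3.12, -0.355, 0.001]
wrist_force: [0.8, 0.2, -0.4]
width: 0.6
grip_force: 0.0
```

>>> {"op": "drive_tool", "data": {
  "rows": [
    [0, 0, 0, 0.0148, -0.029, 0, 0.6],
    [0, 0, 0, 0.0148, -0.029, 0, 0.6],
    [0, 0, 0, 0.0148, -0.029, 0, 0.6],
    [0, 0, 0, 0.0148, -0.029, 0, 0.6],
    [0, 0, 0, 0.0148, -0.029, 0, 0.6],
    [0, 0, 0, 0.0148, -0.029, 0, 0.6],
    [0, 0, 0, 0.0148, -0.029, 0, 0.6],
    [0, 0, 0, 0.0148, -0.029, 0, 0.6]
  ]
}}

```text
time: 2.95
tool_pos: [0.4342, -0.095, 0.4057]
tcp_rot: [-3.121, -0.355, 0.001]
wrist_force: [0.0, -0.5, 0.8]
width: 0.604
grip_force: 0.0
```

>>> {"op": "drive_tool", "data": {
  "rows": [
    [0, 0, 0, 0.0148, -0.029, 0, 0.6],
    [0, 0, 0, 0.0148, -0.029, 0, 0.6],
    [0, 0, 0, 0.0148, -0.029, 0, 0.6],
    [0, 0, 0, 0.0148, -0.029, 0, 0.6],
    [0, 0, 0, 0.0148, -0.029, 0, 0.6],
    [0, 0, 0, 0.0148, -0.029, 0, 0.6],
    [0, 0, 0, 0.0148, -0.029, 0, 0.6],
    [0, 0, 0, 0, 0, 0, 0.6]
  ]
}}

```text
time: 3.62
tool_pos: [0.4909, 0.129, 0.4049]
tcp_rot: [-3.118, -0.362, 0.003]
wrist_force: [0.0, -0.2, 0.3]
width: 0.601
grip_force: 0.0
```

```bash
python3 -c "
from h import *
p=tf(*V,[-.109,.007,.112])[0];print(p);go(p,V[2])"
```

```text
[0.50123713 0.15430691 0.112     ]
t 3.62 pos [0.4909 0.129  0.4049] shift now [ 0.0163 -0.0214  0.2929] turn [-0.17  0.07  0.53] in target frame [ 0.0157 -0.0224  0.2929] F [ 0.  -0.2  0.3] w 0.601 g 0.0 q [ 0.21 -0.12  1.7   0.    1.56  1.55]
```

>>> {"op": "drive_tool", "data": {
  "rows": [
    [0, 0, 0.5, 0.016, -0.022, 0, 0.6],
    [0, 0, 0, 0, 0, 0.038, 0.6],
    [0, 0, 0, 0, 0, 0.038, 0.6],
    [0, 0, 0, 0, 0, 0.038, 0.6],
    [0, 0, 0, 0, 0, 0.038, 0.6],
    [0, 0, 0, 0, 0, 0.038, 0.6],
    [0, 0, 0, 0, 0, 0.02, 0.6],
    [0, 0, 0, 0, 0, 0, 0.6]
  ]
}}

```text
time: 4.28
tool_pos: [0.4964, 0.1475, 0.1893]
tcp_rot: [3.121, 0.34, -0.02]
wrist_force: [-1.3, -0.3, -1.3]
width: 0.603
grip_force: 0.0
```

```bash
python3 -c "
from h import *
p=tf(*V,[-.109,.007,.100])[0];print(p);go(p,V[2])
t=read_camera('top');s=read_camera('side')
a=cv2.resize(t['color'][195:285,215:315,::-1],None,fx=4,fy=4);b=cv2.resize(s['color'][150:240,310:410,::-1],None,fx=4,fy=4)
cv2.imwrite('pics/d.png',np.hstack([a,b]))"
```

```text
[0.50123713 0.15430691 0.1       ]
t 4.28 pos [0.4964 0.1475 0.1893] shift now [ 0.0073 -0.0057  0.0892] turn [ 0.03  0.73 -0.3 ] in target frame [ 0.0062 -0.0056  0.0893] F [-1.3 -0.3 -1.3] w 0.603 g 0.0 q [ 0.24  0.01  1.97 -0.    1.17  1.59]
```

View pics/d.png

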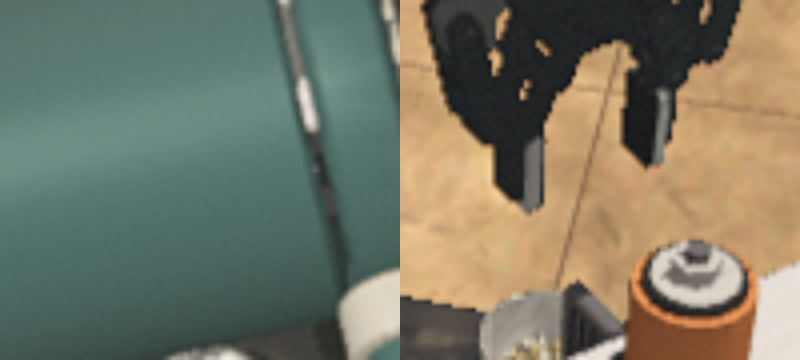

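The arm hides the tab in the top view. The side view shows the fingertips at about (342,202) and (374,191), straddling the tab tip at (354,220), so I can descend.

>>> {"op": "drive_tool", "data": {
  "rows": [
    [0, 0.7, -0.3, 0.007, -0.0057, 0.015, 0.6],
    [0, 0, 0, 0, 0, 0.025, 0.6],
    [0, 0, 0, 0, 0, 0.025, 0.6],
    [0, 0, 0, 0, 0, 0.024, 0.6],
    [0, 0, 0, 0, 0, 0, 0.6],
    [0, 0, 0, 0, 0, 0, 0.6]
  ]
}}

```text
time: 4.88
tool_pos: [0.5086, 0.1564, 0.1086]
tcp_rot: [-3.121, -0.345, -0.02]
wrist_force: [0.5, -0.2, -0.0]
width: 0.602
grip_force: 0.0
```

```bash
python3 -c "
from h import *
p=tf(*V,[-.109,.007,.100])[0];print(p);go(p,V[2])"
```

```text
[0.50123713 0.15430691 0.1       ]
t 4.88 pos [0.5086 0.1564 0.1086] shift now [-0.0078  0.0005  0.0085] turn [ 0.   -0.73 -0.12] in target frame [-0.0077  0.0005  0.0086] F [ 0.5 -0.2 -0. ] w 0.602 g 0.0 q [ 0.25  0.1   2.04 -0.    0.99  1.6 ]
```

>>> {"op": "drive_tool", "data": {
  "rows": [
    [0, -0.7, 0, -0.0075, 0, 0.008, 0.6],
    [0, 0, 0, 0, 0, 0, 0.6],
    [0, 0, 0, 0, 0, 0, 0.6],
    [0, 0, 0, 0, 0, 0, 0.6]
  ]
}}

```text
time: 5.22
tool_pos: [0.5016, 0.155, 0.1006]
tcp_rot: [-3.122, -0.344, -0.004]
wrist_force: [0.0, -0.3, 0.3]
width: 0.596
grip_force: 0.0
```

```bash
python3 -c "
from h import *
p=tf(*V,[-.109,.007,.100])[0];print(p);go(p,V[2])"
```

```text
[0.50123713 0.15430691 0.1       ]
t 5.22 pos [0.5016 0.155  0.1006] shift now [-0.0005  0.0006  0.0006] turn [-0.   -0.13 -0.15] in target frame [-0.0005  0.0006  0.0006] F [ 0.  -0.3  0.3] w 0.596 g 0.0 q [0.25 0.1  2.05 0.   0.99 1.6 ]
```

>>> {"op": "drive_tool", "data": {
  "rows": [
    [0, 0, 0, 0, 0, 0, 0],
    [0, 0, 0, 0, 0, 0, 0],
    [0, 0, 0, 0, 0, 0, 0],
    [0, 0, 0, 0, 0, 0, 0],
    [0, 0, 0, 0, 0, 0, 0],
    [0, 0, 0, 0, 0, 0, 0],
    [0, 0, 0, 0, 0, 0, 0],
    [0, 0, 0, 0, 0, 0, 0]
  ],
  "force": 30
}}

```text
time: 5.88
tool_pos: [0.5009, 0.1549, 0.0995]
tcp_rot: [3.123, 0.344, 0.001]
wrist_force: [-2.0, 0.9, 4.1]
width: 0.109
grip_force: 33.0
```

```bash
python3 -c "
from h import *
p=tf(*V,[-.109,.007,.100])[0];print(p);go(p,V[2])"
```

```text
[0.50123713 0.15430691 0.1       ]
t 5.88 pos [0.5009 0.1549 0.0995] shift now [ 0.0002  0.0006 -0.0005] turn [ 0.   -0.02 -0.15] in target frame [ 0.0002  0.0006 -0.0005] F [-2.   0.9  4.1] w 0.109 g 33.0 q [ 0.25  0.1   2.05 -0.    0.99  1.6 ]
```

>>> {"op": "drive_tool", "data": {
  "rows": [
    [0, 0, 0, 0, -0.006, 0, 0],
    [0, 0, 0, 0, -0.009, 0, 0],
    [0, 0, 0, 0, -0.009, 0, 0],
    [0, 0, 0, 0, -0.009, 0, 0],
    [0, 0, 0, 0, -0.009, 0, 0],
    [0, 0, 0, 0, -0.006, 0, 0],
    [0, 0, 0, 0, 0, 0, 0],
    [0, 0, 0, 0, 0, 0, 0]
  ]
}}

```text
time: 6.55
tool_pos: [0.4897, 0.2035, 0.0995]
tcp_rot: [-3.121, -0.345, 0.0]
wrist_force: [-2.0, 1.7, 4.4]
width: 0.111
grip_force: 33.3
```

>>> {"op": "drive_tool", "data": {
  "rows": [
    [0, 0, 0, 0, -0.003, 0, 0],
    [0, 0, 0, 0, -0.003, 0, 0],
    [0, 0, 0, 0, -0.002, 0, 0],
    [0, 0, 0, 0, 0, 0, 0],
    [0, 0, 0, 0, 0, 0, 0]
  ]
}}

```text
time: 6.97
tool_pos: [0.4887, 0.2079, 0.0995]
tcp_rot: [3.118, 0.345, -0.0]
wrist_force: [-0.0, -10.7, 6.3]
width: 0.11
grip_force: 33.4
```

>>> {"op": "drive_tool", "data": {
  "rows": [
    [0, 0, 0, 0, -0.002, 0, 0],
    [0, 0, 0, 0, -0.001, 0, 0],
    [0, 0, 0, 0, 0, 0, 0],
    [0, 0, 0, 0, 0, 0, 0]
  ]
}}

```text
time: 7.3
tool_pos: [0.4886, 0.2081, 0.0995]
tcp_rot: [3.114, 0.346, 0.0]
wrist_force: [2.8, -20.4, 8.0]
width: 0.111
grip_force: 33.5
```

```bash
python3 -c "
from h import *
p=tf(*V,[-.109,.062,.100])[0];print(p);go(p,V[2])"
```

```text
[0.48911645 0.20795474 0.1       ]
t 7.3 pos [0.4886 0.2081 0.0995] shift now [ 0.0005  0.0002 -0.0005] turn [ 0.5   0.05 -0.06] in target frame [ 0.0005  0.0002 -0.0005] F [  2.8 -20.4   8. ] w 0.111 g 33.5 q [ 0.36  0.12  2.04 -0.01  0.99  1.72]
```

The end stop is reached at y=+62 mm in my fitted sander frame, which confirms the fit. I'll release and rise.

>>> {"op": "drive_tool", "data": {
  "rows": [
    [0, 0, 0, 0, 0.005, 0, 0],
    [0, 0, 0, 0, 0, 0, 0.4],
    [0, 0, 0, 0, 0, 0, 0.4],
    [0, 0, 0, 0, 0, 0, 0.4],
    [0, 0, 0, 0, 0, 0, 0.4],
    [0, 0, 0, 0, 0, 0, 0.4],
    [0, 0, 0, 0, 0, -0.02, 0.4],
    [0, 0, 0, 0, 0, -0.035, 0.4]
  ]
}}

```text
time: 7.97
tool_pos: [0.485, 0.2065, 0.1499]
tcp_rot: [3.12, 0.344, -0.016]
wrist_force: [-0.1, -0.4, 0.3]
width: 0.399
grip_force: 0.0
```

>>> {"op": "drive_tool", "data": {
  "rows": [
    [0, 0, 0, 0, 0, -0.04, 0.7],
    [0, 0, 0, 0, 0, -0.04, 0.7],
    [0, 0, 0, 0, 0, -0.04, 0.7],
    [0, 0, 0, 0, 0, -0.02, 0.7],
    [0, 0, -7, 0, 0, 0, 0.7],
    [0, 0, -7, 0, 0, 0, 0.7],
    [0, 0, -7, 0, 0, 0, 0.7],
    [0, 0, -7, 0, 0, 0, 0.7]
  ]
}}

```text
time: 8.63
tool_pos: [0.4888, 0.2079, 0.2943]
tcp_rot: [-2.943, -1.099, -0.001]
wrist_force: [-0.3, 0.4, 0.2]
width: 0.706
grip_force: 0.0
```

>>> {"op": "drive_tool", "data": {
  "rows": [
    [0, 0, -7, 0, 0, 0, 0.7],
    [0, 0, -7, 0, 0, 0, 0.7],
    [0, 0, -7, 0, 0, 0, 0.7],
    [0, 0, -6.5, 0, 0, 0, 0.7],
    [0, 0, 0, 0, 0, 0, 0.7],
    [0, 0, 0, 0, 0, 0, 0.7]
  ]
}}

```text
time: 9.13
tool_pos: [0.4888, 0.2078, 0.294]
tcp_rot: [-2.606, -1.755, 0.0]
wrist_force: [0.0, 0.1, -0.3]
width: 0.698
grip_force: 0.0
```

```bash
python3 -c "
from h import *
p=tf(*W,[-.015,0,.2])[0];print(p);go(p,W[2])
s=read_camera('side');t=read_camera('top')
for m in masks_of(s,'shutter_tab')[:1]: print(m['score'],m['bbox'])
print(proj(s,tf(*V,[[-.124,.062,.13]])))"
```

```text
[ 0.49738643 -0.09564993  0.2       ]
t 9.13 pos [0.4888 0.2078 0.294 ] shift now [-0.2779  0.1221  0.094 ] turn [-0.01  0.   -0.53] in target frame [-0.279   0.1195  0.094 ] F [ 0.   0.1 -0.3] w 0.698 g 0.0 q [ 0.35 -0.04  1.83  0.    1.36  0.74]
[[377.75731809 210.02622269]]
```

>>> {"op": "drive_tool", "data": {
  "rows": [
    [0, 0, -0.5, -0.0278, 0.0122, 0, 0.7],
    [0, 0, 0, -0.0278, 0.0122, 0, 0.7],
    [0, 0, 0, -0.0278, 0.0122, 0, 0.7],
    [0, 0, 0, -0.0278, 0.0122, 0, 0.7],
    [0, 0, 0, -0.0278, 0.0122, 0, 0.7],
    [0, 0, 0, -0.0278, 0.0122, 0, 0.7],
    [0, 0, 0, -0.0278, 0.0122, 0, 0.7],
    [0, 0, 0, -0.0278, 0.0122, 0, 0.7]
  ]
}}

```text
time: 9.95
tool_pos: [0.4981, -0.0366, 0.2944]
tcp_rot: [2.597, 1.768, 0.001]
wrist_force: [1.5, -0.4, 0.7]
width: 0.702
grip_force: 0.0
```

>>> {"op": "drive_tool", "data": {
  "rows": [
    [0, 0, 0, -0.0278, 0.0122, 0, 0.7],
    [0, 0, 0, -0.0278, 0.0122, 0, 0.7],
    [0, 0, 0, 0, 0, 0.035, 0.7],
    [0, 0, 0, 0, 0, 0.035, 0.7],
    [0, 0, 0, 0, 0, 0.035, 0.7],
    [0, 0, 0, 0, 0, 0.035, 0.7],
    [0, 0, 0, 0, 0, 0.035, 0.7],
    [0, 0, 0, 0, 0, 0.035, 0.7]
  ]
}}

```text
time: 10.62
tool_pos: [0.5007, -0.0959, 0.083]
tcp_rot: [2.597, 1.767, 0.001]
wrist_force: [0.7, 0.3, -0.7]
width: 0.702
grip_force: 0.0
```

>>> {"op": "drive_tool", "data": {
  "rows": [
    [0, 0, 0, 0, 0, 0.02, 0.7],
    [0, 0, 0, 0, 0, 0, 0.7],
    [0, 0, 0, 0, 0, 0, 0.7],
    [0, 0, 0, 0, 0, 0, 0.7],
    [0, 0, 0, 0, 0, 0, 0.7]
  ]
}}

```text
time: 11.03
tool_pos: [0.5029, -0.0963, 0.0666]
tcp_rot: [2.593, 1.767, 0.005]
wrist_force: [-0.2, 0.2, 0.5]
width: 0.701
grip_force: 0.0
```

```bash
python3 -c "
from h import *
p=tf(*W,[-.015,0,.002])[0];print(p);go(p,W[2])
t=read_camera('top');s=read_camera('side')
a=cv2.resize(t['color'][180:290,220:460,::-1],None,fx=3,fy=3);b=cv2.resize(s['color'][250:330,170:410,::-1],None,fx=3,fy=3)
cv2.imwrite('pics/e.png',np.vstack([a,b]))"
```

```text
[ 0.49738643 -0.09564993  0.002     ]
t 11.03 pos [ 0.5029 -0.0963  0.0666] shift now [-0.0014 -0.0056  0.0646] turn [ 0.25 -0.03  0.12] in target frame [-0.0014 -0.0053  0.0646] F [-0.2  0.2  0.5] w 0.701 g 0.0 q [-0.24  0.12  2.1  -0.    0.91  0.14]
```

View pics/e.png

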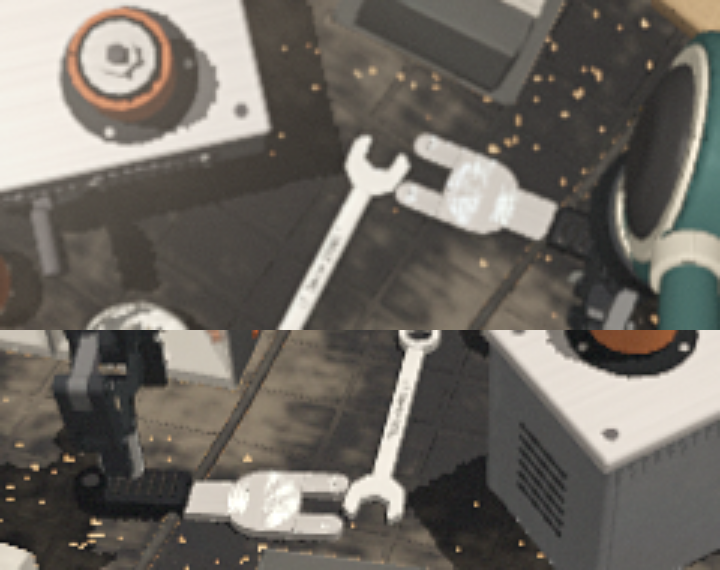

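The tab stays open at about top px (235,258). The gripper is above the handle and clear of the wrench, so I'll lower it.

>>> {"op": "drive_tool", "data": {
  "rows": [
    [0.2, 0, 0.1, -0.0014, -0.0055, 0.015, 0.7],
    [0, 0, 0, 0, 0, 0.025, 0.7],
    [0, 0, 0, 0, 0, 0.015, 0.7],
    [0, 0, 0, 0, 0, 0.004, 0.7],
    [0, 0, 0, 0, 0, 0, 0.7],
    [0, 0, 0, 0, 0, 0, 0.7],
    [0, 0, 0, 0, 0, 0, 0.7]
  ]
}}

```text
time: 11.72
tool_pos: [0.4965, -0.0954, 0.0068]
tcp_rot: [-2.597, -1.767, 0.0]
wrist_force: [-0.4, -0.0, -0.4]
width: 0.7
grip_force: 0.0
```

```bash
python3 -c "
from h import *
p=tf(*W,[-.015,0,.002])[0];print(p);go(p,W[2])"
```

```text
[ 0.49738643 -0.09564993  0.002     ]
t 11.72 pos [ 0.4965 -0.0954  0.0068] shift now [0.0001 0.0009 0.0048] turn [-0.03 -0.02  0.04] in target frame [0.0001 0.0009 0.0048] F [-0.4 -0.  -0.4] w 0.7 g 0.0 q [-0.24  0.2   2.15  0.    0.79  0.14]
```

>>> {"op": "drive_tool", "data": {
  "rows": [
    [0, 0, 0, 0, 0.001, 0.004, 0.7],
    [0, 0, 0, 0, 0, 0, 0.3],
    [0, 0, 0, 0, 0, 0, 0.1],
    [0, 0, 0, 0, 0, 0, 0.0],
    [0, 0, 0, 0, 0, 0, 0],
    [0, 0, 0, 0, 0, 0, 0],
    [0, 0, 0, 0, 0, 0, 0],
    [0, 0, 0, 0, 0, 0, 0]
  ],
  "force": 80
}}

```text
time: 12.38
tool_pos: [0.4968, -0.0957, 0.0021]
tcp_rot: [-2.596, -1.767, 0.001]
wrist_force: [-0.6, 0.1, 5.5]
width: 0.28
grip_force: 79.3
```

```bash
python3 -c "
from h import *
p=tf(*W,[-.015,0,.002])[0];print(p);go(p,W[2])"
```

```text
[ 0.49738643 -0.09564993  0.002     ]
t 12.38 pos [ 0.4968 -0.0957  0.0021] shift now [0.0003 0.0005 0.0001] turn [-0.09 -0.01  0.04] in target frame [0.0003 0.0005 0.0001] F [-0.6  0.1  5.5] w 0.28 g 79.3 q [-0.24  0.21  2.15  0.    0.78  0.14]
```

>>> {"op": "drive_tool", "data": {
  "rows": [
    [0, 0, 0, 0, 0, -0.01, 0],
    [0, 0, 0, 0, 0, -0.02, 0],
    [0, 0, 0, 0, 0, -0.035, 0],
    [0, 0, 0, 0, 0, -0.04, 0],
    [0, 0, 0, 0, 0, -0.04, 0],
    [0, 0, 0, 0, 0, -0.04, 0],
    [0, 0, 0, 0, 0, -0.04, 0],
    [0, 0, 0, 0, 0, -0.025, 0]
  ]
}}

```text
time: 13.05
tool_pos: [0.4973, -0.0959, 0.2559]
tcp_rot: [2.597, 1.767, 0.002]
wrist_force: [2.1, -0.7, -0.9]
width: 0.283
grip_force: 78.7
```

>>> {"op": "drive_tool", "data": {
  "rows": [
    [0, 0, 7, 0, 0, 0, 0],
    [0, 0, 7, 0, 0, 0, 0],
    [0, 0, 7, 0, 0, 0, 0],
    [0, 0, 7, 0, 0, 0, 0],
    [0, 0, 7, 0, 0, 0, 0],
    [0, 0, 7, 0, 0, 0, 0],
    [0, 0, 7, 0, 0, 0, 0],
    [0, 0, 6.5, 0, 0, 0, 0]
  ]
}}

```text
time: 13.72
tool_pos: [0.4955, -0.0954, 0.2506]
tcp_rot: [-3.12, -0.346, 0.008]
wrist_force: [-0.7, -0.4, -1.5]
width: 0.28
grip_force: 78.5
```

```bash
sed -i 's/^V=.*/V=(.6091,.1715,.2235); W=(.5029,-.0817,1.1944)/' h.py; python3 -c "
from h import *
t=read_camera('top');s=read_camera('side')
for u in [(385,303),(340,380),(530,390)]: print('drawer',ray(t,u,.15).round(3), [round(float(a),3) for a in ((ray(t,u,.15)[:2]-np.array(V[:2]))@np.array([[np.cos(V[2]),-np.sin(V[2])],[np.sin(V[2]),np.cos(V[2])]]))])
p=tf(*V,[-.214,0,.15])[0];print(p);go(p,V[2])
S=status.read_state(); R=Rn.from_rotvec(S['tcp_rot']); 
# expected spanner pts from nominal grasp: tool x=spanner x+15, tool y = -spanner y, z
def sp(x,y,z): return S['tool_pos']+R.apply([x+.015,-y,-(z-.002)])
P=np.array([sp(.099,.015,.008),sp(.099,-.015,.008),sp(.072,0.0085,.008),sp(.072,-.0085,.008),sp(.04,.022,.008),sp(.04,-.022,.008),sp(.082,0,.008)])
ims=[]
for p in (t,s):
    u=proj(p,P); c=u[-1].astype(int); x0,y0=c[0]-50,c[1]-40
    im=cv2.resize(p['color'][y0:y0+80,x0:x0+100,::-1],None,fx=4,fy=4,interpolation=cv2.INTER_CUBIC)
    for q in u: cv2.circle(im,tuple(int(v) for v in (q-[x0,y0])*4+1.5),3,(0,0,255),1)
    ims.append(im)
cv2.imwrite('pics/f.png',np.hstack(ims))
"
```

```text
drawer [ 0.426 -0.022  0.15 ] [-0.221, -0.149]
drawer [0.312 0.045 0.15 ] [-0.317, -0.057]
drawer [ 0.297 -0.24   0.15 ] [-0.396, -0.332]
[0.40042268 0.1240682  0.15      ]
t 13.82 pos [ 0.4957 -0.0955  0.2506] shift now [-0.0431 -0.2351  0.1015] turn [-0.16  0.27  0.16] in target frame [-0.0442 -0.2352  0.1006] F [-0.3 -0.7 -1.2] w 0.281 g 78.5 q [-0.24 -0.07  1.93  0.    1.28  1.1 ]
```

View pics/f.png

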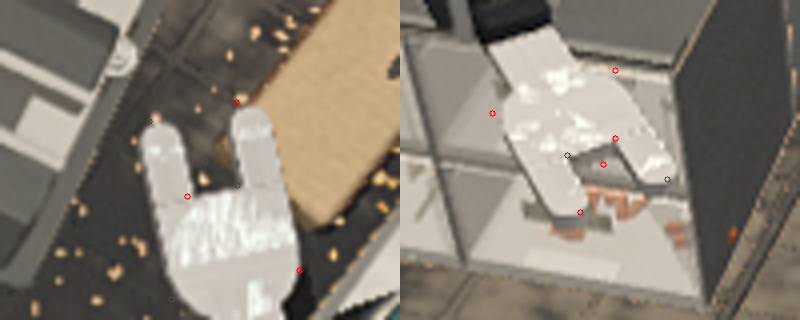

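The blade roughly matches the predicted points (throat near (212,190) in the crop). The prong tips look turned a few degrees from the tool heading, so I'll fit the pose held in the hand.

```bash
cat > fit.py <<'E'
from h import *
def outline(z):
    a=np.linspace(0,np.pi,13); r=.00675
    top=[(.092+r*np.sin(t),.01525+r*np.cos(t)) for t in a]   # outer->inner
    up=[(.009,.012),(.028,.012),(.040,.022)]+top+[(.072,.0085)]
    pts=up+[(x,-y) for x,y in up[::-1]]
    return np.array([[x,y,z] for x,y in pts])
def pose(S,d):
    R0=Rn.from_rotvec(S["tcp_rot"])*Rn.from_euler("x",np.pi)   # spanner-like axes
    R=R0*Rn.from_euler("zy",[d[2],d[4]])
    o=S["tool_pos"]+R0.apply([d[0],d[1],d[3]])      # spanner point x=-.015,z=0 in hand
    return R,o
def pts(S,d,P): R,o=pose(S,d); return o+R.apply(np.asarray(P,float)+[.015,0,0])
def run(free=(0,1,2,4),x0=(0,0,0,-.002,0),name=None):
    S=status.read_state();cams=[read_camera(c) for c in("top","side")];M=[]
    for p in cams:
        c=proj(p,pts(S,x0,[[.06,0,.008]]))[0]
        ms=[m for m in masks_of(p,"spanner") if 0<=c[0]<640 and 0<=c[1]<480 and m["mask"][int(c[1])-6:int(c[1])+7,int(c[0])-6:int(c[0])+7].mean()>.5]
        M.append(ms[0]["mask"] if ms else None); print("mask",ms[0]["score"] if ms else None)
    k=4
    def sil(p,d):
        im=np.zeros((480*k,640*k),np.uint8)
        for z in(0,.008): cv2.fillPoly(im,[np.round(proj(p,pts(S,d,outline(z)))*k+1.5).astype(np.int32)],1)
        roi=np.zeros_like(im)
        q=proj(p,pts(S,x0,[[.018,-.05,.004],[.018,.05,.004],[.13,.05,.004],[.13,-.05,.004]]))*k+1.5
        cv2.fillConvexPoly(roi,q.astype(np.int32),1); return im&roi,roi
    B=[None if m is None else cv2.resize(m.astype(np.uint8),None,fx=k,fy=k,interpolation=cv2.INTER_NEAREST) for m in M]
    def cost(v,use):
        d=np.array(x0,float);d[list(free)]=v;c=0
        for i in use:
            a,roi=sil(cams[i],d);b=B[i]&roi;c+=1-(a&b).sum()/(a|b).sum()
        return c/len(use)
    v0=np.array(x0,float)[list(free)];st=np.array([.003,.003,.04,.003,.04])[list(free)]
    ok=[i for i in(0,1) if B[i] is not None]
    for use in ([[0],[1],[0,1]] if len(ok)==2 else [ok]):
        f=[j for j in range(len(free))]
        r=minimize(cost,v0,args=(use,),method="Nelder-Mead",options=dict(initial_simplex=np.vstack([v0]+[v0+st*e for e in np.eye(len(f))]),xatol=1e-4,fatol=1e-4,maxfev=150))
        print(use,r.x.round(4),round(r.fun,3))
    d=np.array(x0,float);d[list(free)]=r.x
    return S,d,cams,sil
E
time python3 -c "
from fit import *
run((0,1,2)); run((0,1,2,3,4))"
```

```text
mask 0.61
mask 0.61
[0] [-0.0011 -0.0006 -0.0112] 0.056
[1] [ 0.0002  0.0017 -0.0161] 0.061
[0, 1] [ 0.0001  0.0008 -0.0171] 0.086
mask 0.71
mask 0.64
[0] [-0.0011 -0.0004 -0.0224 -0.0011  0.0415] 0.054
[1] [ 0.0009  0.001  -0.015  -0.0019 -0.0046] 0.063
[0, 1] [ 0.0006 -0.0003 -0.0058 -0.001   0.0021] 0.078
real	0m9.973s
user	0m4.753s
sys	0m1.794s
```

>>> {"op": "drive_tool", "data": {
  "rows": [
    [0, 0, -0.5, -0.0045, -0.0235, 0, 0],
    [0, 0, 0, -0.0045, -0.0235, 0, 0],
    [0, 0, 0, -0.0045, -0.0235, 0, 0],
    [0, 0, 0, -0.0045, -0.0235, 0, 0],
    [0, 0, 0, -0.0045, -0.0235, 0, 0],
    [0, 0, 0, -0.0045, -0.0235, 0, 0],
    [0, 0, 0, -0.0045, -0.0235, 0, 0],
    [0, 0, 0, -0.0045, -0.0235, 0, 0]
  ]
}}

```text
time: 14.88
tool_pos: [0.4174, 0.0797, 0.2518]
tcp_rot: [-3.118, -0.369, 0.004]
wrist_force: [0.5, 1.1, -1.8]
width: 0.282
grip_force: 78.9
```

>>> {"op": "drive_tool", "data": {
  "rows": [
    [0, 0, 0, -0.0045, -0.0235, 0, 0],
    [0, 0, 0, -0.0045, -0.0235, 0, 0],
    [0, 0, 0, 0, 0, 0.035, 0],
    [0, 0, 0, 0, 0, 0.035, 0],
    [0, 0, 0, 0, 0, 0.025, 0],
    [0, 0, 0, 0, 0, 0, 0],
    [0, 0, 0, 0, 0, 0, 0],
    [0, 0, 0, 0, 0, 0, 0]
  ]
}}

```text
time: 15.55
tool_pos: [0.3992, 0.1227, 0.1584]
tcp_rot: [-3.118, -0.368, 0.001]
wrist_force: [-0.0, -0.3, -1.3]
width: 0.28
grip_force: 78.8
```

```bash
python3 -c "
from h import *
p=tf(*V,[-.214,-.0005,.093])[0];print(p);go(p,V[2]+.012)"
```

```text
[0.4005335  0.12358064 0.093     ]
t 15.55 pos [0.3992 0.1227 0.1584] shift now [ 0.0015 -0.0004  0.0654] turn [-0.11  0.04 -0.02] in target frame [ 0.0015 -0.0005  0.0654] F [-0.  -0.3 -1.3] w 0.28 g 78.8 q [ 0.24 -0.18  2.2   0.    1.12  1.57]
```

>>> {"op": "drive_tool", "data": {
  "rows": [
    [0, 0, 0, 0.0015, 0, 0.02, 0],
    [0, 0, 0, 0, 0, 0.03, 0],
    [0, 0, 0, 0, 0, 0.0155, 0],
    [0, 0, 0, 0, 0, 0, 0],
    [0, 0, 0, 0, 0, 0, 0],
    [0, 0, 0, 0, 0, 0, 0]
  ]
}}

```text
time: 16.05
tool_pos: [0.4016, 0.1234, 0.0938]
tcp_rot: [-3.118, -0.368, -0.002]
wrist_force: [0.3, 0.6, -1.0]
width: 0.282
grip_force: 78.8
```

```bash
python3 -c "
from fit import *
p=tf(*V,[-.214,-.0005,.093])[0];print(p);go(p,V[2]+.012)
S,d,cams,sil=run((0,1,2))
t=cams[0];j=pts(S,d,[[.082,0,.004]])[0];print('jaw',j)
im=cv2.resize(t['color'][150:300,190:340,::-1],None,fx=4,fy=4,interpolation=cv2.INTER_CUBIC)
def dot(P,c):
    for q in proj(t,P): cv2.circle(im,tuple(int(v) for v in (q-[190,150])*4+1.5),2,c,-1)
dot(pts(S,d,outline(.008)),(0,0,255))
dot(tf(*V,[[-.075,.027,.095],[-.075,-.027,.095],[-.106,.062,.13],[-.033,0,.219]]),(0,255,0))
cv2.imwrite('pics/g.png',im)"
```

```text
[0.4005335  0.12358064 0.093     ]
t 16.05 pos [0.4016 0.1234 0.0938] shift now [-0.001  -0.0004  0.0008] turn [-0.11 -0.09 -0.03] in target frame [-0.001  -0.0004  0.0008] F [ 0.3  0.6 -1. ] w 0.282 g 78.8 q [ 0.24 -0.09  2.26  0.    0.97  1.57]
mask 0.74
mask 0.75
[0] [-0.001   0.0002 -0.0207] 0.076
[1] [-0.0121  0.0066 -0.0585] 0.223
[0, 1] [-0.0011  0.0018 -0.0334] 0.168
jaw [0.49516149 0.14426307 0.09592356]
```

View pics/g.png

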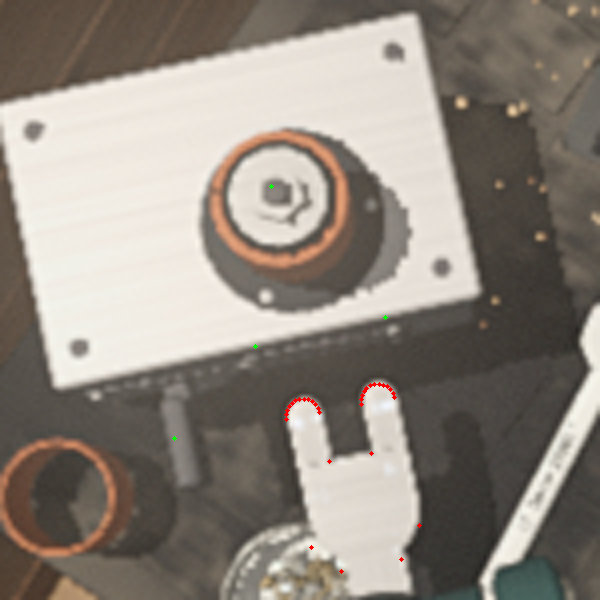

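The prongs, at about crop (303,410) and (378,395), are lined up with the slot behind them, and the tab is open at (180,435). The calibration offset is about 1 mm. I'll advance gently.

>>> {"op": "drive_tool", "data": {
  "rows": [
    [0, 0, -0.4, 0.003, 0, 0.0008, 0],
    [0, 0, 0, 0.006, 0, 0, 0],
    [0, 0, 0, 0.006, 0, 0, 0],
    [0, 0, 0, 0.006, 0, 0, 0],
    [0, 0, 0, 0.004, 0, 0, 0],
    [0, 0, 0, 0.003, 0, 0, 0],
    [0, 0, 0, 0, 0, 0, 0],
    [0, 0, 0, 0, 0, 0, 0]
  ]
}}

```text
time: 16.92
tool_pos: [0.4266, 0.1297, 0.0903]
tcp_rot: [-3.117, -0.379, 0.005]
wrist_force: [-0.3, 0.2, 0.0]
width: 0.282
grip_force: 79.0
```

>>> {"op": "drive_tool", "data": {
  "rows": [
    [0, 0, 0, 0.003, 0, 0, 0],
    [0, 0, 0, 0.003, 0, 0, 0],
    [0, 0, 0, 0.003, 0, 0, 0],
    [0, 0, 0, 0, 0, 0, 0],
    [0, 0, 0, 0, 0, 0, 0]
  ]
}}

```text
time: 17.33
tool_pos: [0.4278, 0.1297, 0.088]
tcp_rot: [3.118, 0.379, -0.03]
wrist_force: [-17.1, -4.9, 7.7]
width: 0.284
grip_force: 80.1
```

```bash
python3 -c "
from h import *
p=tf(*V,[-.129,-.0009,.093])[0];print(p);go(p,V[2]+.018)"
```

```text
[0.48350801 0.14203032 0.093     ]
t 17.33 pos [0.4278 0.1297 0.088 ] shift now [ 0.0569  0.0014 -0.0061] turn [-0.09  1.1   0.03] in target frame [ 0.057   0.0014 -0.005 ] F [-17.1  -4.9   7.7] w 0.284 g 80.1 q [ 0.24 -0.02  2.2   0.    0.97  1.57]
```

The tips rode low on the bevel, with the TCP at z=0.088 instead of 0.093. I'll back off and correct.

>>> {"op": "drive_tool", "data": {
  "rows": [
    [0, 0, 0, -0.008, 0, 0, 0],
    [0, 0, 0, -0.008, 0, 0, 0],
    [0, 0, 0, 0, 0, -0.003, 0],
    [0, 0, 0, 0, 0, 0, 0],
    [0, 0, 0, 0, 0, 0, 0],
    [0, 0, 0, 0, 0, 0, 0],
    [0, 0, 0, 0, 0, 0, 0],
    [0, 0, 0, 0, 0, 0, 0]
  ]
}}

```text
time: 18.0
tool_pos: [0.42, 0.128, 0.0935]
tcp_rot: [-3.117, -0.379, 0.004]
wrist_force: [0.7, -1.1, -2.0]
width: 0.279
grip_force: 79.0
```

```bash
python3 -c "
from fit import *
p=tf(*V,[-.129,-.0009,.093])[0];print(p);go(p,V[2]+.018)
run((0,1,2),(-.001,0,-.015,-.002,0))"
```

```text
[0.48350801 0.14203032 0.093     ]
t 18.0 pos [0.42   0.128  0.0935] shift now [0.065  0.0016 0.0004] turn [-0.11  0.14  0.04] in target frame [0.065  0.0016 0.0005] F [ 0.7 -1.1 -2. ] w 0.279 g 79.0 q [ 0.24 -0.05  2.22  0.    0.97  1.56]
mask 0.78
mask 0.93
[0] [-0.0009  0.0008 -0.0198] 0.132
[1] [-0.0297  0.0082 -0.0706] 0.332
[0, 1] [-0.0017  0.0012 -0.0221] 0.295
```

>>> {"op": "drive_tool", "data": {
  "rows": [
    [0, -0.1, 0, 0.003, 0.0008, 0.0003, 0],
    [0, 0, 0, 0.003, 0.0002, 0, 0],
    [0, 0, 0, 0.003, 0, 0, 0],
    [0, 0, 0, 0.003, 0, 0, 0],
    [0, 0, 0, 0, 0, 0, 0],
    [0, 0, 0, 0, 0, 0, 0],
    [0, 0, 0, 0, 0, 0, 0],
    [0, 0, 0, 0, 0, 0, 0]
  ]
}}

```text
time: 18.87
tool_pos: [0.4314, 0.1298, 0.093]
tcp_rot: [-3.117, -0.379, 0.008]
wrist_force: [0.3, 0.7, -1.5]
width: 0.281
grip_force: 79.0
```

```bash
python3 -c "
from h import *
p=tf(*V,[-.129,-.0009,.093])[0];print(p);go(p,V[2]+.018)"
```

```text
[0.48350801 0.14203032 0.093     ]
t 18.87 pos [0.4314 0.1298 0.093 ] shift now [ 0.0535  0.0007 -0.0003] turn [-0.11  0.28  0.04] in target frame [ 0.0536  0.0006 -0.    ] F [ 0.3  0.7 -1.5] w 0.281 g 79.0 q [ 0.24 -0.03  2.2   0.    0.97  1.56]
```

>>> {"op": "drive_tool", "data": {
  "rows": [
    [-0.1, 0.3, 0, 0.003, 0.0001, 0, 0],
    [0, 0, 0, 0.003, 0.0001, 0, 0],
    [0, 0, 0, 0.003, 0.0001, 0, 0],
    [0, 0, 0, 0.003, 0, 0, 0],
    [0, 0, 0, 0, 0, 0, 0],
    [0, 0, 0, 0, 0, 0, 0],
    [0, 0, 0, 0, 0, 0, 0]
  ]
}}

```text
time: 19.45
tool_pos: [0.4432, 0.1324, 0.093]
tcp_rot: [-3.118, -0.379, -0.0]
wrist_force: [-0.5, -0.4, -1.6]
width: 0.284
grip_force: 78.9
```

```bash
python3 -c "
from h import *
p=tf(*V,[-.129,-.0009,.093])[0];print(p);go(p,V[2]+.018)"
```

```text
[0.48350801 0.14203032 0.093     ]
t 19.45 pos [0.4432 0.1324 0.093 ] shift now [0.0414 0.0003 0.    ] turn [-0.01 -0.02  0.04] in target frame [ 0.0414  0.0003 -0.    ] F [-0.5 -0.4 -1.6] w 0.284 g 78.9 q [ 0.24 -0.01  2.18  0.    0.97  1.56]
```

>>> {"op": "drive_tool", "data": {
  "rows": [
    [0, 0, 0, 0.003, 0, 0, 0],
    [0, 0, 0, 0.003, 0, 0, 0],
    [0, 0, 0, 0.003, 0, 0, 0],
    [0, 0, 0, 0.003, 0, 0, 0],
    [0, 0, 0, 0.003, 0, 0, 0],
    [0, 0, 0, 0, 0, 0, 0],
    [0, 0, 0, 0, 0, 0, 0],
    [0, 0, 0, 0, 0, 0, 0]
  ]
}}

```text
time: 20.12
tool_pos: [0.4577, 0.136, 0.093]
tcp_rot: [-3.118, -0.379, -0.0]
wrist_force: [0.7, 0.0, -2.3]
width: 0.283
grip_force: 78.9
```

```bash
python3 -c "
from h import *
p=tf(*V,[-.129,-.0009,.093])[0];print(p);go(p,V[2]+.018)"
```

```text
[0.48350801 0.14203032 0.093     ]
t 20.12 pos [0.4577 0.136  0.093 ] shift now [ 0.0265  0.0003 -0.    ] turn [-0.02 -0.01  0.03] in target frame [ 0.0265  0.0003 -0.    ] F [ 0.7  0.  -2.3] w 0.283 g 78.9 q [0.24 0.02 2.15 0.   0.97 1.56]
```

>>> {"op": "drive_tool", "data": {
  "rows": [
    [0, 0, 0, 0.003, 0, 0, 0],
    [0, 0, 0, 0.003, 0, 0, 0],
    [0, 0, 0, 0.003, 0, 0, 0],
    [0, 0, 0, 0.003, 0, 0, 0],
    [0, 0, 0, 0, 0, 0, 0],
    [0, 0, 0, 0, 0, 0, 0],
    [0, 0, 0, 0, 0, 0, 0]
  ]
}}

```text
time: 20.7
tool_pos: [0.4694, 0.1389, 0.093]
tcp_rot: [-3.118, -0.379, -0.0]
wrist_force: [0.4, -0.3, -2.0]
width: 0.284
grip_force: 78.9
```

```bash
python3 -c "
from h import *
p=tf(*V,[-.129,-.0009,.093])[0];print(p);go(p,V[2]+.018)"
```

```text
[0.48350801 0.14203032 0.093     ]
t 20.7 pos [0.4694 0.1389 0.093 ] shift now [ 0.0145  0.0003 -0.    ] turn [-0.01 -0.02  0.04] in target frame [ 0.0145  0.0003 -0.    ] F [ 0.4 -0.3 -2. ] w 0.284 g 78.9 q [0.24 0.05 2.13 0.   0.97 1.57]
```

Still no force, and the jaws are sliding on. I'll continue to contact with the throat.

>>> {"op": "drive_tool", "data": {
  "rows": [
    [0, 0, 0, 0.003, 0, 0, 0],
    [0, 0, 0, 0.003, 0, 0, 0],
    [0, 0, 0, 0.003, 0, 0, 0],
    [0, 0, 0, 0.002, 0, 0, 0],
    [0, 0, 0, 0, 0, 0, 0],
    [0, 0, 0, 0, 0, 0, 0]
  ]
}}

```text
time: 21.2
tool_pos: [0.4803, 0.1416, 0.0931]
tcp_rot: [-3.118, -0.379, -0.001]
wrist_force: [0.1, -0.4, -1.4]
width: 0.283
grip_force: 78.9
```

>>> {"op": "drive_tool", "data": {
  "rows": [
    [0, 0, 0, 0.0015, 0, 0, 0],
    [0, 0, 0, 0.0015, 0, 0, 0],
    [0, 0, 0, 0, 0, 0, 0],
    [0, 0, 0, 0, 0, 0, 0],
    [0, 0, 0, 0, 0, 0, 0]
  ]
}}

```text
time: 21.62
tool_pos: [0.4816, 0.1419, 0.0925]
tcp_rot: [3.119, 0.38, -0.004]
wrist_force: [-4.6, -1.2, 0.6]
width: 0.281
grip_force: 79.2
```

```bash
python3 -c "
from h import *
p=tf(*V,[-.129,-.0009,.093])[0];print(p);go(p,V[2]+.018)"
```

```text
[0.48350801 0.14203032 0.093     ]
t 21.62 pos [0.4816 0.1419 0.0925] shift now [ 0.0019  0.0004 -0.0005] turn [-0.01  0.15  0.04] in target frame [ 0.0019  0.0004 -0.0005] F [-4.6 -1.2  0.6] w 0.281 g 79.2 q [0.24 0.07 2.1  0.   0.97 1.57]
```

>>> {"op": "drive_tool", "data": {
  "rows": [
    [0, 0, 0, 0.001, 0, 0, 0],
    [0, 0, 0, 0, 0, 0, 0],
    [0, 0, 0, 0, 0, 0, 0],
    [0, 0, 0, 0, 0, 0, 0]
  ]
}}

```text
time: 21.95
tool_pos: [0.4816, 0.1419, 0.0923]
tcp_rot: [3.118, 0.379, -0.007]
wrist_force: [-8.1, -2.2, 1.1]
width: 0.284
grip_force: 79.4
```

```bash
python3 -c "
from h import *
p=tf(*V,[-.129,-.0009,.093])[0];go(p,V[2]+.018)
t=read_camera('top');s=read_camera('side')
for m in masks_of(t,'shutter_tab')[:2]: print(m['score'],m['bbox'])
print(proj(t,tf(*V,[[-.106,.062,.13]])))
cv2.imwrite('pics/i.png',cv2.resize(t['color'][150:300,190:340,::-1],None,fx=4,fy=4,interpolation=cv2.INTER_CUBIC))"
```

```text
t 21.95 pos [0.4816 0.1419 0.0923] shift now [ 0.0019  0.0004 -0.0007] turn [-0.01  0.26  0.04] in target frame [ 0.0019  0.0004 -0.0007] F [-8.1 -2.2  1.1] w 0.284 g 79.4 q [0.24 0.07 2.1  0.   0.97 1.57]
[[233.27200251 259.13873023]]
```

View pics/i.png

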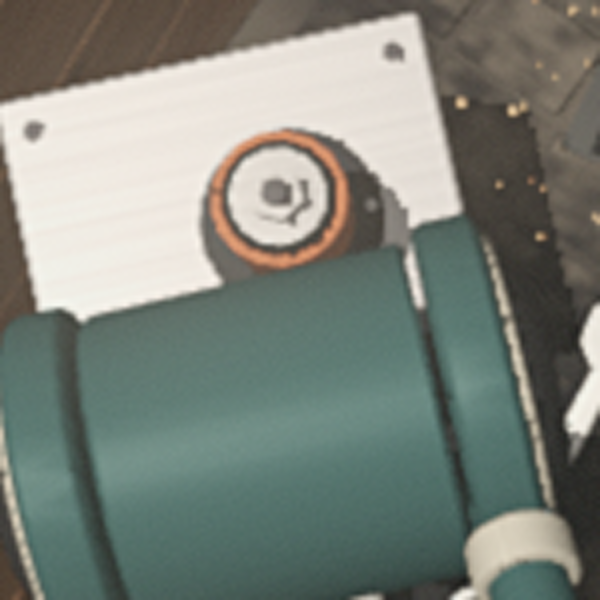

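The arm hides the slot in this view, and the nut at crop (277,192) has not moved. The stop is firm: the position did not change while the force rose to 8 N, at the expected depth. I'll hand the job in.

```bash
python3 -c "
from workcell import workorder
print(workorder.finish_job())"
```

```text
the job is handed in; nothing more can be done
None
```

I slid the shutter open to its end stop and pushed the spanner's jaws through the slot to a firm stop on the spindle, about 2 mm short of my camera-estimated depth. It was still gripped at about 79 N, level and steady, when I handed in at about 22 s; the hand-in returned no verdict, and the arm hid the jaws from the top camera at the end.

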